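# Refill the glucose-testing tray

### The arm

A 7-joint arm with a two-finger parallel gripper is mounted at the origin on a cart in front of the work surface, level with it; the furniture and walls round the work are solid. World frame = base frame: x ahead of the robot, y to its left, z up, the work surface at z = 0. Lengths are in mm, angles in rad, forces in N, time in s.
With the tool pointing down it reaches from about 425 to 925 mm from the base axis. Payload 6.8 kg.
Tool frame: the origin (TCP) lies at the very end of the fingers, on their centre line; the grasp point (between the pads) lies 19 mm behind it; z points along the fingers, y is the direction in which the jaws open and shut (so a half turn about z gives the same grasp; the last joint's range is limited). The gripper opens to 88 mm and grips with 3 to 60 N. Pads are 20 mm wide; open, the fingers measure 115 mm over their backs; the gripper's body (75 mm by 178 mm) begins 61 mm behind the grasp point.
Start: joints at [-1.32, 0.477, 0.022, 1.555, -0.011, 1.109, -0.083], TCP at [237.024, 632.035, 184.764] pointing down, gripper open.
Joint ranges: [-2.96, 2.96], [-0.34, 2.1], [-1.41, 1.46], [0.24, 2.44], [-1.37, 4.51], [0.17, 1.92], [-2.96, 2.96]. Speed limits (rad/s): [2.39, 2.39, 3.14, 3.14, 3.14, 3.14, 3.14].

### API

Orientations are given as a 3x3 rotation matrix whose columns are the frame's x, y, z axes.
In Python, from cell import manip, imaging, spot_in, masks_of, read_time_s, read_joints, read_dq, read_tau, read_ee_pos, read_eef_rot, read_contact_force, read_torque, read_opening gives the robot as it stands. Calls block until the motion is done:
- manip.goto(position, orientation): joint-space move of the TCP to a pose.
- manip.movel(position, frame=None, speed=150, stop_force=None): straight line of the TCP; frame=None keeps the orientation; speed is the mean speed in mm/s. With stop_force (N) it stops when the force on the tool has changed by that much, and returns True; else False.
- manip.move_joints(angles): joint-space move.
- manip.grip(opening): finger opening in mm; the grip force is fixed at half the most; returns when the fingers have stopped.
- manip.pause(seconds).
- manip.ik(position, orientation): joint angles nearest the present ones, or None.
- imaging.capture(name): name is "scene" or "top" or "wrist"; returns a dict with "img" (400x640x3 uint8, blue, green, red), "depth" (400x640 float32, mm along the optical axis (not along the pixel's ray), 0 where there is no reading), "camera_matrix" (3x3 intrinsics, pixels), "rvec" (rotation vector, rad) and "tvec" (3), from world to camera coordinates, as OpenCV has them. Camera axes: x right, y down, z forward; pixel columns grow to the right and rows downward; lengths in mm; the calibration is good to about 2 mm. A picture is of the moment at which its call begins.
A pose or a line that the arm cannot do raises manip.PlanningError and nothing moves.
- manip.job_done(): hands the job in, once; it reports no verdict.
Trained networks look in a picture, given as the dict that the camera call returned (one of the last four; its "shot" number tells which), for a name from the list of things; names that differ only in an ending like _2 or _b are one class to them, and where a whole thing is asked for, a point or a joint stands for the part that bears it (a point fixed in the world has none). Each returns a list of dicts, best first, with "p" (0 to 1); they miss things now and then, are a little off and sometimes report something else, mostly with a low value. They report only what shows in the picture. A call takes as long as a camera call. They do not tell look-alikes from the thing itself.
- spot_in(thing, picture): "box" ([left, top, right, bottom] in pixels, round what is visible of it).
- masks_of(thing, picture): "mask" (400x640 bool, what is visible of it) and "box" ([left, top, right, bottom] in pixels, round what is visible of it).
Readings, each from a call of its own:
- read_time_s(): time.
- read_joints(): joint angles.
- read_dq(): joint speeds.
- read_tau(): joint torques, N m.
- read_ee_pos(): TCP position.
- read_eef_rot(): TCP orientation.
- read_contact_force(): force on the tool from outside, world axes, zero at the start.
- read_torque(): the same for the moment, N m.
- read_opening(): finger opening in mm.
Only numpy, scipy, OpenCV 4.12 (cv2) and the standard library are available. Lean on these libraries where they do the work, as an engineer would, in place of code of your own. Each camera call takes 0.05 s, during which the arm holds its last target.

### The job

Get the blue carry tray ready for the glucose-testing round by putting four things upright into the inserts made for them: the front box of lancets from the roller lane into the rectangular pocket, the bottle of test strips into the large round pocket, and the two control vials into the small round pockets, red cap in the red collar and green cap in the green collar. Take only the front lancet box and let the one behind it roll down to the stop, where it must stay. Leave everything standing on the pocket floors, let go and at rest.

Things in the scene. Friction and masses are not known exactly. Their poses are not given: they have to be found in the camera images.
- lancets_front_mid (a point): The front box of lancets: a white and teal carton, 45 x 62 x 38 mm (x, y, z of its own frame), lying in the roller lane against the orange stop, its 62 mm side along the lane, and tilted with the lane by 10 degrees. The point is its centre; z points out of its top, x across the lane. About 0.07 kg. The lane's side rails reach only 9 mm up its sides, so it can be held from above across its 45 mm width (along its x). The stop reaches 13 mm up its front face.
- lancets_next_mid (a point): The second box of lancets, just like the first, right behind it in the lane and touching it. The point is its centre. It rolls down to the stop by itself when the front box is lifted out. On the left of the work, y above 0.11 m, stand a computer tower 0.39 m high and an analyser 0.5 m high: mind the arm.
- lane_front (a point): The roller lane: a fixed aluminium track 215 mm long and 59 mm wide outside on a grey stand, white rollers that turn freely between two side rails, sloping down at 10 degrees to an orange stop at its low end. The point is where the centre of the front box is when that box rests against the stop (68 mm above the bench). x of this frame is level and points from the stop towards the high end, y across the lane, z straight up.
- strips_mid (a point): The bottle of test strips: a white round bottle with a white screw cap and a teal band, 44 mm in diameter, 98 mm tall, standing on the bench. The point is its centre, 49 mm above its underside; z is its axis. About 0.06 kg. It stands 107 mm above the bench once it is in its pocket, so it can be in the way of a gripper that then reaches low beside it.
- vial_red_mid (a point): The control vial with the red cap: white body 24 mm in diameter, cap 21 mm in diameter from 31 mm up, 45 mm tall, standing on the bench. The point is its centre, 22.5 mm above its underside; z is its axis. 12 g.
- vial_green_mid (a point): The control vial with the green cap: white body 24 mm in diameter, cap 21 mm in diameter from 31 mm up, 45 mm tall, standing on the bench. The point is its centre, 22.5 mm above its underside; z is its axis. 12 g.
- insert_lancets_floor (a point): Four inserts of one size (92 x 76 mm, 18 mm high, white, fixed, top face 22 mm above the bench) fill the blue carry tray two by two, in any order; the tray's rim is 20 mm high, so only the inserts' pockets matter. This is the insert with the rectangular pocket for the lancet box: 78 mm (x) by 60 mm (y), 13 mm deep, dark floor. The point is the centre of the pocket's floor, 9 mm above the bench; x along the pocket's length, z up.
- insert_strips_floor (a point): The insert with the large round pocket, plain white, for the strip bottle: 60 mm in diameter, 13 mm deep, dark floor. The point is the centre of the pocket's floor, 9 mm above the bench; z up.
- insert_red_floor (a point): The insert with a small round pocket ringed by a red collar, for the red-capped vial: 40 mm in diameter, 13 mm deep, dark floor. The point is the centre of the pocket's floor, 9 mm above the bench; z up.
- insert_green_floor (a point): The insert with a small round pocket ringed by a green collar, for the green-capped vial: 40 mm in diameter, 13 mm deep, dark floor. The point is the centre of the pocket's floor, 9 mm above the bench; z up.
Not all that is in view belongs to the job. Of the things that look like the part that bears vial_green_mid, the smallest one is meant. What is shaped like the part that bears vial_red_mid but purple is not meant.

How it is judged (in metres and radians):
At the end, for the whole second after the job is handed in: The four things each stand at rest in their own pocket: centre within 15 mm of the pocket's centre from above, height within 5 mm of resting on its floor, upright within 7 degrees. The second lancet box is at rest in the lane with its centre within 12 mm of the front place (horizontal distance between lancets_front_mid and insert_lancets_floor below 0.015 m and z of lancets_front_mid in the frame of insert_lancets_floor between 0.014 and 0.024 m and angle between each of lancets_front_mid, strips_mid, vial_red_mid, vial_green_mid's own z axis and vertical below 0.12 rad and linear speed of each of lancets_front, strips, vial_red, vial_green, lancets_next below 0.02 m/s and horizontal distance between strips_mid and insert_strips_floor below 0.015 m and z of strips_mid in the frame of insert_strips_floor between 0.044 and 0.054 m and horizontal distance between vial_red_mid and insert_red_floor below 0.015 m and z of vial_red_mid in the frame of insert_red_floor between 0.0175 and 0.0275 m and horizontal distance between vial_green_mid and insert_green_floor below 0.015 m and z of vial_green_mid in the frame of insert_green_floor between 0.0175 and 0.0275 m and distance between lancets_next_mid and lane_front below 0.012 m); the robot touches nothing.
It fails at once if the second box of lancets is lifted out of the lane (z of lancets_next_mid in the frame of lane_front above 0.05 m).
It also fails if it takes over 106 s, if anything falls off the work surface, if the arm or the gripper's body presses on something with over 40 N, if the wrist force passes 120 N, or if a joint passes its speed limit or range.

## Working session

There is one attempt and no reset: what is moved stays moved. The work goes in short steps, each a Python script; the robot and the scene stay as the last script left them, time stands still between calls to the robot, and variables do not carry over. Pictures are saved under pics/ and viewed, and the job is handed in when it is done.

```bash
ls; mkdir -p pics; cat > h.py <<'E'
import numpy as np, cv2
from cell import *
def P(pic):
    R,_=cv2.Rodrigues(np.array(pic["rvec"],float)); return R,np.array(pic["tvec"],float).ravel(),np.array(pic["camera_matrix"],float)
def cloud(pic):
    R,t,K=P(pic); d=pic["depth"]; v,u=np.mgrid[0:400,0:640]
    c=np.stack([(u-K[0,2])/K[0,0]*d,(v-K[1,2])/K[1,1]*d,d],-1)
    w=(c-t)@R; w[d<=0]=np.nan; return w
def proj(pic,p):
    R,t,K=P(pic); c=R@np.array(p,float)+t; c=K@c; return c[:2]/c[2]
def onplane(pic,u,v,z):
    R,t,K=P(pic); r=R.T@np.array([(u-K[0,2])/K[0,0],(v-K[1,2])/K[1,1],1.]); o=-R.T@t
    return o+r*(z-o[2])/r[2]
E
python3 - <<'E'
from h import *
for n in ("scene","top","wrist"):
    p=imaging.capture(n); cv2.imwrite(f"pics/{n}0.png",p["img"]); np.save(f"{n}0.npy",p,allow_pickle=True)
    R,t,K=P(p); print(n,-R.T@t,R[2],p["shot"])
    for th in ["lancets_front_mid","strips_mid","vial_red_mid","vial_green_mid","insert_lancets_floor","insert_strips_floor","insert_red_floor","insert_green_floor","lane_front"]:
        try: print(th,[(np.round(d["box"]).astype(int).tolist(),round(d["p"],2)) for d in spot_in(th,p)])
        except Exception as e: print(th,e)
print(read_time_s())
E
```

```text
pics
scene [-283.66648058  411.02020874  647.20632605] [ 0.69378051 -0.49969994 -0.5186218 ] 1
lancets_front_mid [([258, 180, 290, 206], 0.92), ([366, 218, 379, 235], 0.55)]
strips_mid []
vial_red_mid [([310, 175, 353, 201], 0.68), ([261, 246, 270, 265], 0.64), ([231, 255, 244, 274], 0.63)]
vial_green_mid [([315, 225, 326, 239], 0.74), ([305, 192, 320, 219], 0.65)]
insert_lancets_floor [([334, 186, 366, 214], 0.58)]
insert_strips_floor [([330, 166, 355, 188], 0.55)]
insert_red_floor []
insert_green_floor [([308, 176, 352, 200], 0.76)]
lane_front [([223, 158, 287, 229], 0.6)]
top [ 403.17655374 -154.79468344 1008.64366921] [ 0.09413798  0.0245671  -0.995256  ] 2
lancets_front_mid [([277, 149, 304, 177], 0.74)]
strips_mid [([369, 250, 395, 272], 0.58)]
vial_red_mid [([205, 227, 219, 237], 0.56), ([310, 222, 323, 237], 0.17)]
vial_green_mid [([274, 232, 287, 246], 0.68), ([310, 222, 322, 238], 0.52), ([325, 179, 342, 194], 0.46)]
insert_lancets_floor [([371, 178, 417, 226], 0.87)]
insert_strips_floor [([401, 128, 447, 177], 0.98)]
insert_red_floor [([413, 172, 457, 219], 0.9)]
insert_green_floor [([362, 131, 408, 184], 0.79)]
lane_front [([267, 69, 313, 183], 0.75)]
wrist [176.41080533 654.73316279 385.83520545] [ 0.2256845  -0.08397029 -0.97057483] 3
lancets_front_mid []
strips_mid []
vial_red_mid []
vial_green_mid []
insert_lancets_floor []
insert_strips_floor []
insert_red_floor []
insert_green_floor []
lane_front []
1.5
```

View pics/scene0.png

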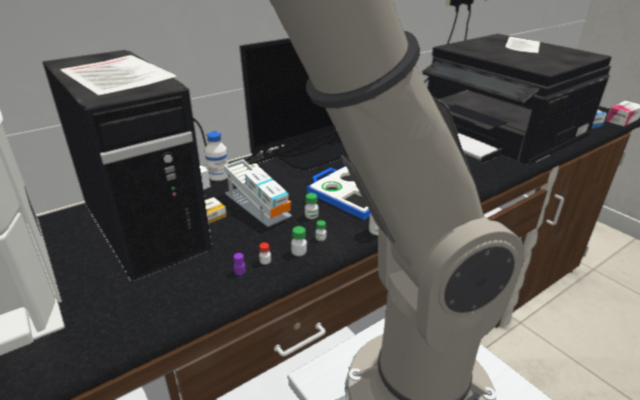

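View pics/top0.png

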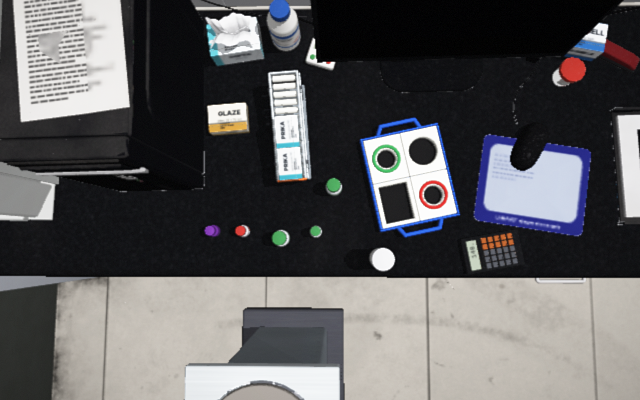

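```bash
python3 - <<'E'
from h import *
p=np.load("top0.npy",allow_pickle=True).item()
c=p["img"][60:290,190:470]; cv2.imwrite("pics/topcrop0.png",cv2.resize(c,(784,644)[:1]+(644,),interpolation=cv2.INTER_CUBIC)[:600])
w=cloud(p)
for u,v in [(290,163),(382,261),(212,232),(316,230),(280,239),(333,187),(394,202),(424,152),(435,196),(385,157),(600,380)]: print(u,v,w[v,u].round(0))
E
```

```text
290 163 [558. -65.  87.]
382 261 [ 369. -241.  101.]
212 232 [425.  96.  45.]
316 230 [ 429. -115.   46.]
280 239 [411. -44.  64.]
333 187 [ 514. -149.   59.]
394 202 [ 488. -276.   10.]
424 152 [ 594. -341.    9.]
435 196 [ 501. -362.    9.]
385 157 [ 584. -259.    7.]
600 380 [  -89. -1109.  -799.]
```

View pics/topcrop0.png

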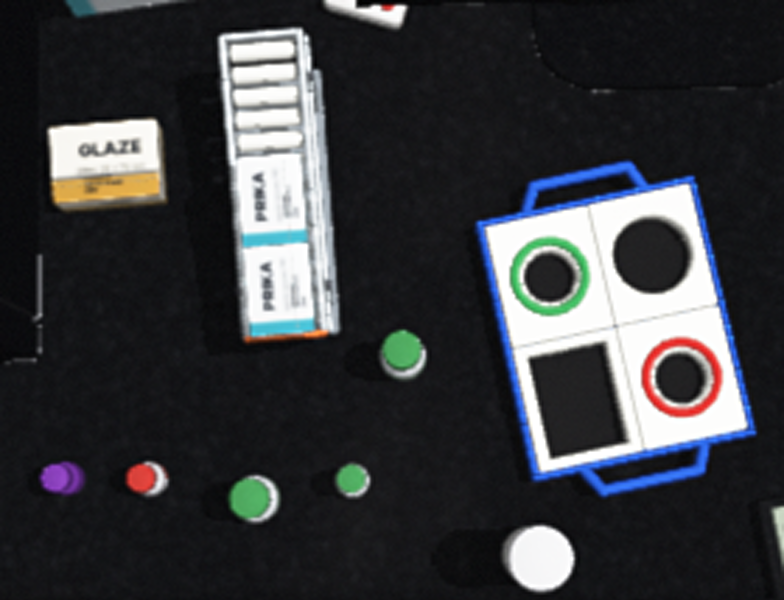

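Candidates: red cap (242,231), with the purple look-alike at (211,231). Green caps at (334,186) top 59 mm, (280,238) top 64 mm and (316,231) top 46 mm; the last is the smallest, so it is the one meant. The front box is at (290,163), orange stop at its lower end. Next I'll measure accurately and map the obstacles.

```bash
cat > meas.py <<'E'
from h import *
def capcentre(p,box,z,kind):
    l,t,r,b=box; im=cv2.cvtColor(p["img"],cv2.COLOR_BGR2HSV)[t:b,l:r].astype(int); H,S,V=im[...,0],im[...,1],im[...,2]
    if kind=="red": m=((H<12)|(H>168))&(S>120)&(V>80)
    elif kind=="green": m=(H>40)&(H<85)&(S>100)&(V>50)
    elif kind=="white": m=(V>150)&(S<60)
    w=cloud(p)[t:b,l:r]; m=m&(np.abs(w[...,2]-z)<7)
    ys,xs=np.nonzero(m); u,v=xs.mean()+l,ys.mean()+t
    return m.sum(),(u,v),onplane(p,u,v,z),np.nanmedian(w[m],0)
E
python3 - <<'E'
from meas import *
p=np.load("top0.npy",allow_pickle=True).item(); w=cloud(p)
print("red",capcentre(p,(228,218,256,246),45,"red"))
print("green",capcentre(p,(302,218,330,246),45,"green"))
print("strips",capcentre(p,(360,238,405,280),98,"white"))
# pockets: dark floors
V=p["img"].max(2)
for n,(u,v) in dict(l=(398,202),s=(423,151),r=(433,194),g=(386,158)).items():
    m=((V<70)).astype(np.uint8); 
    k=np.zeros_like(m);k[115:240,355:465]=m[115:240,355:465]
    nl,lab=cv2.connectedComponents(k,connectivity=4); mm=lab==lab[v,u]
    pts=w[mm]; h=np.nanmedian(pts[:,2])
    ys,xs=np.nonzero(mm); rect=cv2.minAreaRect(np.c_[xs,ys].astype(np.float32))
    wp=np.array([onplane(p,a,b,22) for a,b in zip(xs,ys)])[:,:2]; rw=cv2.minAreaRect(wp.astype(np.float32))
    print(n,mm.sum(),h,"rim-plane rect",rw, cv2.contourArea(cv2.convexHull(wp.astype(np.float32))))
# obstacles
for nm in("scene","top"):
    q=np.load(nm+"0.npy",allow_pickle=True).item(); c=cloud(q).reshape(-1,3); c=c[~np.isnan(c[:,0])]
    c=c[(c[:,1]>80)&(c[:,2]>70)&(c[:,0]>150)]
    print(nm)
    for y0 in range(80,900,60):
        s=c[(c[:,1]>=y0)&(c[:,1]<y0+60)]
        if len(s)>20: print(y0,len(s),"xmin",np.percentile(s[:,0],1).round(),"zmax",np.percentile(s[:,2],99).round())
# box tops
m=(w[...,2]>60)&(w[...,2]<130); m[:, :262]=0;m[:,316:]=0;m[:66]=0;m[190:]=0
b=p["img"]; 
for v in range(120,190,4): print(v,[(u,w[v,u].round(0).tolist(),b[v,u].tolist()) for u in (285,)])
E
```

```text
red (np.int64(74), (np.float64(240.06756756756758), np.float64(230.28378378378378)), array([428.20467462,  39.11909131,  45.        ]), array([428.75007191,  39.35698259,  44.872959  ]))
green (np.int64(70), (np.float64(314.8), np.float64(230.5)), array([ 427.88125192, -112.09158748,   45.        ]), array([ 427.8983369 , -112.46082073,   45.28453646]))
strips (np.int64(410), (np.float64(382.8609756097561), np.float64(258.96585365853656)), array([ 373.04052258, -243.07781564,   98.        ]), array([ 372.97009241, -243.21410872,   97.91547866]))
l 965 10.499007392853374 rim-plane rect ((486.321044921875, -278.1755065917969), (73.90572357177734, 55.56357955932617), 12.058520317077637) 4067.7211635312997
s 545 10.565462723225512 rim-plane rect ((595.0252075195312, -334.0602722167969), (54.00639343261719, 52.81940841674805), 89.76670837402344) 2279.113916420378
r 229 10.290057745996979 rim-plane rect ((502.8360595703125, -353.97723388671875), (34.751888275146484, 32.425174713134766), 44.17228317260742) 913.6786322710104
g 221 10.513130187623817 rim-plane rect ((577.8171997070312, -258.5
[... 734 characters left out ...]
232])]
136 [(285, [610.0, -56.0, 95.0], [251, 251, 250])]
140 [(285, [602.0, -56.0, 96.0], [250, 250, 250])]
144 [(285, [595.0, -56.0, 95.0], [211, 193, 76])]
148 [(285, [587.0, -56.0, 94.0], [252, 252, 255])]
152 [(285, [579.0, -56.0, 92.0], [252, 252, 251])]
156 [(285, [571.0, -56.0, 92.0], [120, 113, 110])]
160 [(285, [564.0, -55.0, 89.0], [81, 75, 71])]
164 [(285, [556.0, -55.0, 88.0], [112, 107, 102])]
168 [(285, [549.0, -55.0, 87.0], [130, 126, 122])]
172 [(285, [541.0, -55.0, 84.0], [250, 250, 249])]
176 [(285, [nan, nan, nan], [210, 191, 74])]
180 [(285, [529.0, -52.0, 58.0], [78, 106, 169])]
184 [(285, [528.0, -46.0, 2.0], [11, 11, 8])]
188 [(285, [519.0, -46.0, 0.0], [22, 21, 19])]
```

```bash
cat >> h.py <<'E'
def Rz(yaw,tilt=0.):
    """tool down, jaws (tool y) at yaw+90deg; tool x along -yaw dir; tilt: approach axis leaned for lane"""
    c,s=np.cos(yaw),np.sin(yaw)
    x=np.array([c,s,0]); y=np.array([s,-c,0]); z=np.array([0,0,-1.])
    return np.c_[x,y,z]
E
python3 - <<'E'
from h import *
print(read_eef_rot(), read_ee_pos())
j0=read_joints();print(j0)
def t(p,R):
    try:q=manip.ik(p,R); return None if q is None else np.round(q,2)
    except Exception as e: return e
for nm,p in dict(retr=[150,420,185],retrup=[150,420,450],red=[428,39,18],redup=[428,39,150],gre=[428,-112,18],str=[373,-243,60],strup=[373,-243,200],lan=[555,-62,75],pl=[487,-279,30],ps=[596,-335,70],ps2=[596,-335,200],mid=[470,-60,350]).items():
    print(nm,[(d,t(p,Rz(np.radians(d)))) for d in (0,90,180,-90)])
E
```

```text
[[-9.36322815e-01  3.51140409e-01  5.46632983e-06]
 [ 3.51140408e-01  9.36322812e-01  7.76829236e-05]
 [ 2.21593643e-05  7.46557430e-05 -9.99999997e-01]] [237.01288083 632.06336047 184.76898908]
[-1.32012215  0.47699977  0.02239523  1.55538814 -0.01150015  1.10925708
 -0.0830978 ]
retr [(0, array([-1.84,  0.09,  0.51,  2.1 , -0.05,  0.96, -2.87])), (90, array([-1.57,  0.09,  0.22,  2.09, -0.02,  0.97, -1.34])), (180, array([-1.29,  0.1 , -0.08,  2.07,  0.01,  0.97,  0.19])), (-90, array([-1.02,  0.12, -0.37,  2.06,  0.05,  0.98,  1.72]))]
retrup [(0, array([-0.27, -0.01, -1.06,  1.59, -0.01,  1.56, -2.9 ])), (90, array([-1.56, -0.07,  0.17,  1.65,  0.01,  1.56, -1.38])), (180, array([-1.32, -0.05, -0.05,  1.63, -0.  ,  1.56,  0.21])), (-90, array([-1.1 , -0.04, -0.26,  1.62, -0.01,  1.56,  1.79]))]
red [(0, array([-0.9 ,  0.47,  0.82,  2.3 , -0.62,  0.6 , -1.18])), (90, array([-0.63,  0.38,  0.46,  2.28, -0.32,  0.54,  0.09])), (180, array([-0.45,  0.35,  0.25,  2.27, -0.17,  0.53,  1.5 ])), (-90, array([-0.2 ,  0.34, -0.04,  2.26,  0.03,  0.54,  2.88]))]
redup [(0, array([-0.96,  0.
[... 1631 characters left out ...]
,  0.85,  1.  ,  1.67, -0.8 ,  1.08,  1.05])), (180, array([-0.04,  0.71,  0.7 ,  1.66, -0.53,  0.97,  2.42])), (-90, array([-0.28,  1.03,  1.26,  1.68, -1.03,  1.25, -1.92]))]
ps2 [(0, array([-0.12,  0.61,  0.84,  1.55, -0.47,  1.2 , -0.76])), (90, array([-0.13,  0.61,  0.85,  1.56, -0.48,  1.2 ,  0.82])), (180, array([-0.21,  0.69,  1.04,  1.56, -0.62,  1.25,  2.5 ])), (-90, array([-0.29,  0.83,  1.27,  1.57, -0.8 ,  1.35, -2.07]))]
mid [(0, array([-0.93, -0.05,  0.92,  1.82,  0.04,  1.35, -1.6 ])), (90, array([-0.85, -0.04,  0.84,  1.82,  0.03,  1.35, -0.02])), (180, array([-0.76, -0.03,  0.75,  1.82,  0.02,  1.35,  1.56])), (-90, array([-1.48, -0.31,  1.24,  1.83,  0.3 ,  1.42,  2.84]))]
```

```bash
python3 - <<'E'
from h import *
manip.move_joints([-1.32,-0.05,0,1.63,0,1.56,-0.08])
print(read_ee_pos())
manip.move_joints([0.05,-0.05,0,1.63,0,1.56,-0.08])
print(read_ee_pos(),read_eef_rot().round(3),read_time_s())
p=imaging.capture("wrist"); cv2.imwrite("pics/wrist1.png",p["img"]); np.save("wrist1.npy",p,allow_pickle=True)
for th in ["lancets_front_mid","strips_mid","vial_red_mid","vial_green_mid","insert_lancets_floor","insert_strips_floor"]: print(th,[(np.round(d["box"]).astype(int).tolist(),round(d["p"],2)) for d in spot_in(th,p)])
E
```

```text
[170.96758878 416.90521264 449.08006514]
[442.57178944 -83.35844478 450.18364366] [[ 0.127  0.992  0.001]
 [ 0.992 -0.127  0.   ]
 [ 0.     0.001 -1.   ]] 4.8583
lancets_front_mid [([359, 135, 398, 164], 0.97), ([395, 122, 428, 151], 0.42)]
strips_mid [([288, 222, 312, 258], 0.79)]
vial_red_mid [([296, 60, 311, 75], 0.45)]
vial_green_mid [([352, 179, 368, 198], 0.56), ([297, 136, 314, 153], 0.55), ([311, 167, 318, 182], 0.54)]
insert_lancets_floor [([326, 222, 373, 260], 0.86)]
insert_strips_floor [([379, 249, 403, 274], 0.61)]
```

View pics/wrist1.png

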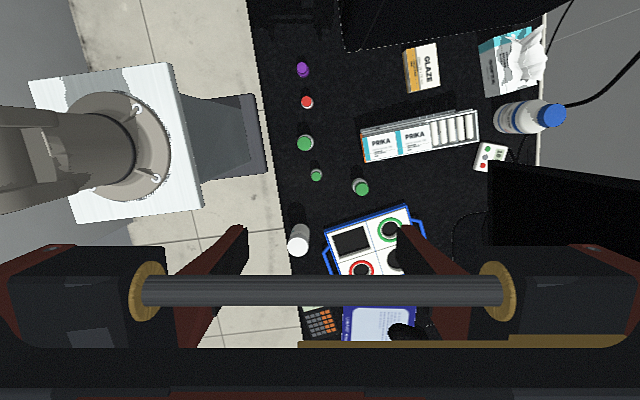

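The wrist view shows all targets: the smallest green cap at (316,175), red cap (306,102), purple (302,69), front box (378,147), bottle (298,240), tray (375,245). Next come the lane pose and cross-checks.

```bash
python3 - <<'E'
from meas import *
p=np.load("wrist1.npy",allow_pickle=True).item(); w=cloud(p)
print("red",capcentre(p,(292,85,322,120),45,"red")[:3])
print("green",capcentre(p,(305,164,330,186),45,"green")[:3])
print("strips",capcentre(p,(280,215,320,265),98,"white")[:3])
for nm in ("top0","wrist1"):
    p=np.load(nm+".npy",allow_pickle=True).item(); w=cloud(p); w=np.where(np.isnan(w),-999,w)
    # plane of box tops: 10deg slope in x
    m=(w[...,0]>530)&(w[...,0]<670)&(abs(w[...,1]+55)<45)&(w[...,2]>78+ (w[...,0]-535)*0.17-2)
    m&=(w[...,2]<130)
    pts=w[m]; A=np.c_[pts[:,:2],np.ones(len(pts))]; k=np.ones(len(pts),bool)
    for _ in range(8):
        s,*_r=np.linalg.lstsq(A[k],pts[k,2],rcond=None); r=pts[:,2]-A@s; k=abs(r)<2.5
    q=pts[k]; rect=cv2.minAreaRect(q[:,:2].astype(np.float32))
    print(nm,len(pts),k.sum(),"slope",np.degrees(np.arctan(np.hypot(*s[:2]))),"yaw",np.degrees(np.arctan2(s[1],s[0])),s,rect)
    mm=np.zeros(m.shape,np.uint8); mm[m]=k*255; cv2.imwrite(f"pics/m_{nm}.png",np.hstack([p["img"],cv2.cvtColor(mm,cv2.COLOR_GRAY2BGR)])[60:260,200:640] if 0 else cv2.resize((p["img"]//2+mm[...,None]//2)[60:210,240:440],(800,600)))
E
```

```text
red (np.int64(84), (np.float64(305.70238095238096), np.float64(100.85714285714286)), array([427.92462426,  40.55725369,  45.        ]))
green (np.int64(67), (np.float64(315.55223880597015), np.float64(176.17910447761193)), array([ 427.27613411, -111.16461818,   45.        ]))
strips (np.int64(320), (np.float64(297.14375), np.float64(246.353125)), array([ 372.88057774, -241.42353822,   98.        ]))
top0 1451 1229 slope 10.168694246487918 yaw 1.7909596301515482 [ 1.79276759e-01  5.60568427e-03 -1.17682946e+01] ((589.6019287109375, -61.373748779296875), (120.1131591796875, 45.1806640625), 4.521585464477539)
wrist1 1602 1566 slope 10.110527692955701 yaw 3.6370771399605815 [  0.17795756   0.01131176 -10.5711444 ] ((588.9918823242188, -59.96901321411133), (120.4157485961914, 45.058509826660156), 4.439128875732422)
```

View pics/m_top0.png

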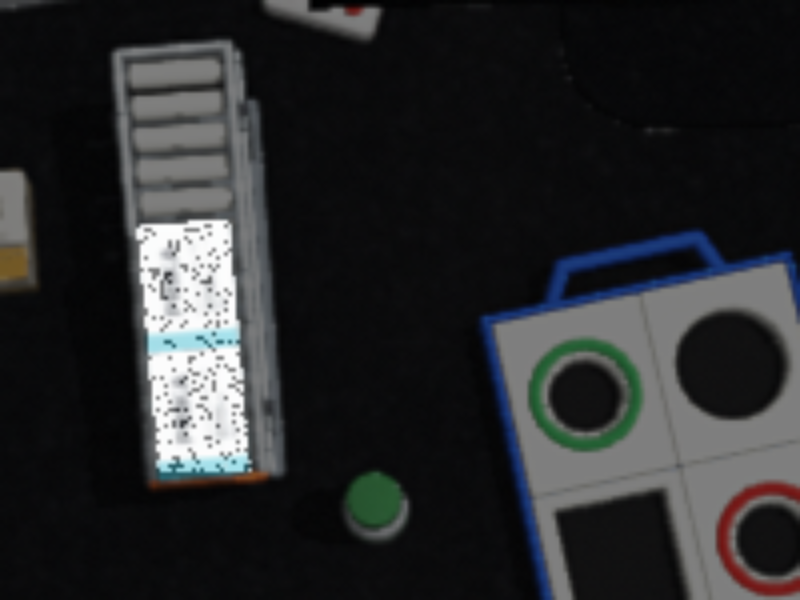

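```bash
cat > s1.py <<'E'
from h import *
th=np.radians(4.5); a=np.radians(10); d=np.array([np.cos(th),np.sin(th),0]); up=np.array([0,0,1.])
n=-np.sin(a)*d+np.cos(a)*up; x=np.cos(a)*d+np.sin(a)*up; R=np.c_[x,np.cross(-n,x),-n]
C=np.array([562.2,-62.5,68.7]); G=C-2*n
for q in (manip.ik(G+120*n,R),manip.ik(G,R)): print(np.round(q,2))
manip.grip(80)
manip.goto(G+120*n,R); print(read_joints().round(2))
p=imaging.capture("wrist"); cv2.imwrite("pics/wrist2.png",p["img"]); np.save("wrist2.npy",p,allow_pickle=True)
print([proj(p,C+19*n+sx*22.5*np.cross(n,x)+sy*31*x).round() for sx in(-1,1) for sy in (-1,1)])
print(read_time_s())
E
python3 s1.py
```

```text
[ 0.04  0.17 -0.03  2.01 -0.02  0.79 -1.47]
[ 0.01  0.36  0.    2.07 -0.03  0.53 -1.45]
[ 0.04  0.17 -0.03  2.01 -0.02  0.79 -1.47]
[array([342., 222.]), array([343., 165.]), array([301., 222.]), array([300., 165.])]
6.8917
```

View pics/wrist2.png

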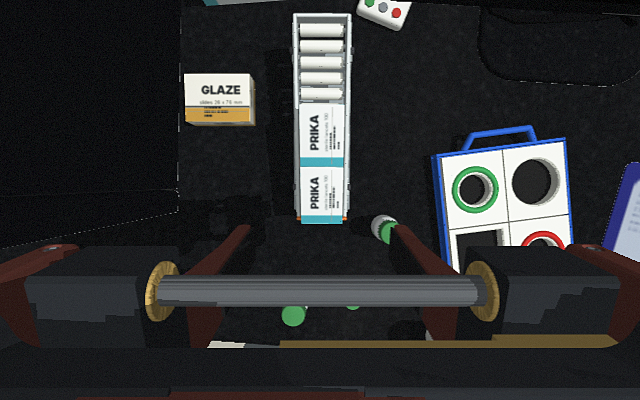

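The projected box corners (301..343, 165..222) match the picture, so I'll grasp.

```bash
cat > s2.py <<'E'
from h import *
th=np.radians(4.5); a=np.radians(10); d=np.array([np.cos(th),np.sin(th),0]); up=np.array([0,0,1.])
n=-np.sin(a)*d+np.cos(a)*up; x=np.cos(a)*d+np.sin(a)*up; R=np.c_[x,np.cross(-n,x),-n]
C=np.array([562.2,-62.5,68.7]); G=C-2*n
print(manip.movel(G,speed=100,stop_force=15), read_ee_pos()-G)
manip.grip(30); print("open",read_opening(),read_contact_force())
print(manip.movel(G+55*n,speed=60,stop_force=20)); print(read_opening(),read_contact_force())
manip.movel(G+130*n,speed=150)
p=imaging.capture("top"); cv2.imwrite("pics/top2.png",p["img"][60:290,190:470]); np.save("top2.npy",p,allow_pickle=True)
p=imaging.capture("wrist"); cv2.imwrite("pics/wrist3.png",p["img"]); np.save("wrist3.npy",p,allow_pickle=True)
print(read_opening(),read_time_s())
E
python3 s2.py
```

```text
False [ 0.42937557 -0.07030344  0.62343078]
open 29.902859531235826 [ 0.10909032 -0.86275487 -0.79820839]
False
30.08945785656366 [-0.40955986 -0.22538053  0.17114039]
29.995780866177725 10.9667
```

View pics/wrist3.png

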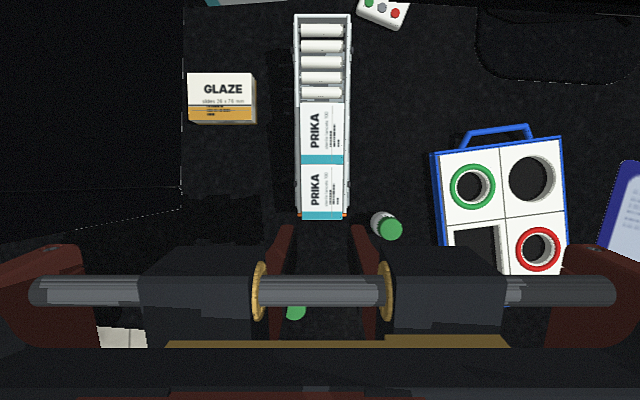

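View pics/top2.png

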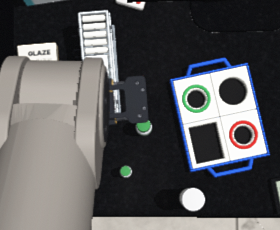

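The fingers closed to 30 mm without holding anything, so the grasp missed. I'll check where the fingertips really are.

```bash
python3 - <<'E'
from h import *
tcp=read_ee_pos();R=read_eef_rot();print(tcp)
for nm in("wrist3","top2"):
    p=np.load(nm+".npy",allow_pickle=True).item(); w=cloud(p); print(nm,"tcp px",proj(p,tcp),"hand",proj(p,tcp-R[:,2]*120))
    if nm=="wrist3":
        print(p["tvec"],p["rvec"])
        loc=(w-tcp)@R
        for u,v in [(278,230),(288,230),(345,230),(360,230),(280,250),(365,250),(320,250),(322,190),(320,215)]: print(u,v,w[v,u].round(),loc[v,u].round())
    else:
        m=(w[...,2]>130)&(w[...,0]>350)&(w[...,1]>-300)&(w[...,1]<60)
        print(np.nanpercentile(w[m],[1,50,99],axis=0).round())
        for u,v in [(325,160),(325,150),(300,165),(307,165)]: print(u,v,w[v,u].round())
E
```

```text
[539.24240699 -64.15752917 193.34731817]
wrist3 tcp px [321.66828133 223.07507692] hand [321.45484067 337.55009215]
[-106.09893434  533.88378094  440.30220049] [-2.26936935  2.0985117   0.07216791]
278 230 [497.  -6.   1.] [-70. -61. 183.]
288 230 [541. -45. 245.] [ 12. -18. -50.]
345 230 [504. -99.   1.] [-70.  32. 183.]
360 230 [544. -85. 244.] [ 12.  21. -50.]
280 250 [536. -45. 270.] [ 12. -19. -76.]
365 250 [539. -84. 271.] [ 12.  20. -77.]
320 250 [474. -67.   3.] [-97.  -2. 177.]
322 190 [560. -63.  89.] [  3.   0. 107.]
320 215 [532. -63.  83.] [-26.  -2. 108.]
top2 tcp px [283.5213238  163.74818545] hand [275.76275525 164.2828819 ]
[[ 352. -290.  136.]
 [ 446.  -89.  626.]
 [ 833.  -29.  695.]]
325 160 [ 518. -140.  352.]
325 150 [ 531. -140.  357.]
300 165 [ 514. -103.  334.]
307 165 [562. -95.  38.]
```

```bash
python3 - <<'E'
from h import *
tcp=read_ee_pos();R=read_eef_rot()
p=np.load("wrist3.npy",allow_pickle=True).item(); w=cloud(p); loc=(w-tcp)@R
for z in (0,-10,-20,-30,-40,-50): print(z,proj(p,tcp+R@[10,18,z]).round(),proj(p,tcp+R@[10,-18,z]).round())
m=(np.abs(loc[...,2]+60)<70)&(abs(loc[...,1])<120)
ys,xs=np.nonzero(m); L=loc[m]
o=np.argsort(-L[:,2])[:20]; print(np.c_[xs[o],ys[o],L[o].round()])
c=-R.T@(tcp); Rc,t,K=P(p); print("cam local",((-Rc.T@t)-tcp)@R)
cv2.imwrite("pics/w3c.png",cv2.resize(p["img"][190:270,230:410],(800,356)))
E
```

```text
0 [347. 210.] [297. 210.]
-10 [348. 214.] [295. 214.]
-20 [349. 218.] [294. 218.]
-30 [351. 223.] [293. 223.]
-40 [352. 228.] [291. 228.]
-50 [354. 234.] [289. 234.]
[[356. 224.  12.  20. -38.]
 [287. 224.  12. -20. -39.]
 [296. 233.   6. -15. -39.]
 [355. 224.  12.  20. -39.]
 [296. 230.   8. -15. -39.]
 [288. 224.  12. -20. -39.]
 [347. 228.  10.  15. -39.]
 [347. 229.   9.  15. -39.]
 [294. 227.  10. -16. -39.]
 [286. 224.  12. -21. -39.]
 [295. 227.  10. -16. -39.]
 [357. 224.  12.  21. -39.]
 [347. 234.   6.  15. -39.]
 [296. 231.   8. -15. -39.]
 [296. 228.  10. -15. -39.]
 [296. 232.   7. -15. -40.]
 [347. 230.   9.  15. -40.]
 [347. 231.   8.  15. -40.]
 [349. 227.  11.  16. -40.]
 [347. 237.   4.  15. -40.]]
cam local [ 6.55464241e+01  1.58109010e-01 -2.01200704e+02]
```

View pics/w3c.png

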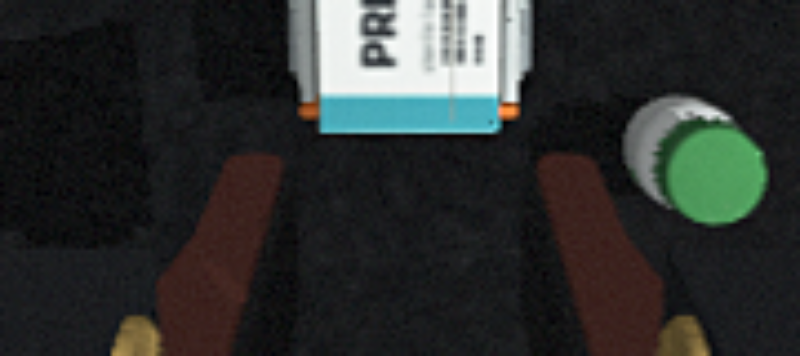

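```bash
python3 - <<'E'
from h import *
from cell import *
for nm,tcp in (("wrist2",None),("wrist1",None),("wrist0",None)):
    p=np.load(nm+".npy",allow_pickle=True).item(); w=cloud(p)
    Rc,t,K=P(p); cam=-Rc.T@t
    # camera->tool fixed transform from wrist3
    p3=np.load("wrist3.npy",allow_pickle=True).item(); R3,t3,_=P(p3)
    T=read_ee_pos(); RR=read_eef_rot()
    # tool in cam: 
    Rct=R3@RR; pct=R3@T+t3
    Rw=Rc.T@Rct; tw=Rc.T@(pct-t); print(nm,"tcp",tw.round(1))
    loc=(w-tw)@Rw
    m=(np.abs(loc[...,2]+60)<75)&(abs(loc[...,1])<120)&(abs(loc[...,0])<60)
    L=loc[m]; o=np.argsort(-L[:,2])[:400:40]; print(L[o].round(), m.sum())
E
```

```text
wrist2 tcp [542.3 -64.2 185.5]
[[ 12. -45. -37.]
 [ 12. -46. -40.]
 [  9. -40. -41.]
 [ -9. -40. -42.]
 [  2. -40. -43.]
 [ -4. -40. -44.]
 [ 12.  47. -45.]
 [  3.  40. -45.]
 [ -2.  40. -46.]
 [  2. -40. -47.]] 16832
wrist1 tcp [442.9 -84.2 450.1]
[[ 12. -49. -37.]
 [  3. -44. -40.]
 [ -9. -44. -41.]
 [ 12.  46. -42.]
 [  4. -44. -43.]
 [ 11. -46. -44.]
 [ -1.  44. -44.]
 [ 12.  49. -45.]
 [  8. -44. -46.]
 [ 10.  45. -47.]] 17016
wrist0 tcp [238.3 631.5 184.8]
[[ 12. -49. -38.]
 [  4.  44. -40.]
 [  7. -44. -41.]
 [ 11. -45. -42.]
 [ -3.  44. -43.]
 [ 12. -49. -43.]
 [ -3. -44. -44.]
 [ -7.  44. -45.]
 [  5.  44. -46.]
 [ 12.  49. -46.]] 17037
```

In three separate pictures the finger ends lie about 38 mm behind the reported TCP, and the closing height of the miss agrees with that: the tips closed about 18 mm above the box. I'll correct for this offset and retry with a force stop.

```bash
cat >> h.py <<'E'
OFF=38.0   # finger ends lie this far behind the reported TCP
E
cat > s2.py <<'E'
from h import *
th=np.radians(4.5); a=np.radians(10); d=np.array([np.cos(th),np.sin(th),0]); up=np.array([0,0,1.])
n=-np.sin(a)*d+np.cos(a)*up; x=np.cos(a)*d+np.sin(a)*up; R=np.c_[x,np.cross(-n,x),-n]
C=np.array([562.2,-62.5,68.7]); G=C-(1.5+OFF)*n
manip.grip(80)
manip.movel(G+40*n,speed=150,stop_force=15)
print(manip.movel(G,speed=40,stop_force=5), (read_ee_pos()-G)@R)
manip.grip(30); print("open",read_opening(),read_contact_force())
if read_opening()>40:
    print(manip.movel(G+55*n,speed=60,stop_force=20)); print(read_opening(),read_contact_force())
    manip.movel(G+150*n,speed=150)
p=imaging.capture("wrist"); cv2.imwrite("pics/wrist4.png",p["img"]); np.save("wrist4.npy",p,allow_pickle=True)
print(read_opening(),read_time_s())
E
python3 s2.py
```

```text
False [ 0.20361605  0.04812148 -0.20102861]
open 44.53969997007156 [-0.9014378  -0.34646761  0.13108875]
False
44.74780201115485 [ 0.26768193  0.40470517 -1.42254035]
44.68634177035675 16.5583
```

View pics/wrist4.png

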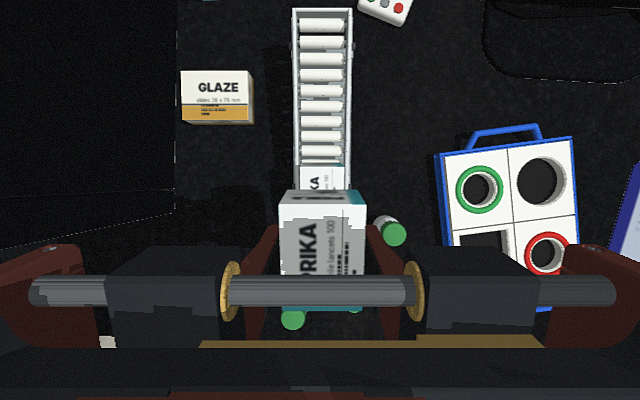

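```bash
python3 - <<'E'
from h import *
p=np.load("wrist4.npy",allow_pickle=True).item(); w=cloud(p); T=read_ee_pos();R=read_eef_rot(); loc=(w-T)@R
for v in range(182,320,8): print(v,[ (u,loc[v,u].round(1).tolist()) for u in (300,340)])
w2=w
# second box
m=(w[...,0]>520)&(w[...,0]<680)&(abs(w[...,1]+60)<24)&(w[...,2]>72)&(w[...,2]<110)
ys,xs=np.nonzero(m);print(np.nanpercentile(w[m],[2,98],axis=0))
E
```

```text
182 [(300, [14.6, -22.1, 90.5]), (340, [14.6, 18.6, 90.3])]
190 [(300, [29.8, -13.3, -25.5]), (340, [29.6, 11.5, -24.3])]
198 [(300, [30.0, -11.7, -48.0]), (340, [29.8, 10.1, -47.1])]
206 [(300, [28.4, -10.9, -59.0]), (340, [28.5, 9.3, -59.3])]
214 [(300, [23.9, -11.1, -58.1]), (340, [24.1, 9.4, -58.9])]
222 [(300, [20.0, -11.0, -59.5]), (340, [19.9, 9.5, -59.0])]
230 [(300, [15.7, -11.1, -59.4]), (340, [15.7, 9.5, -59.5])]
238 [(300, [11.1, -11.3, -58.8]), (340, [11.5, 9.5, -60.1])]
246 [(300, [6.8, -11.3, -59.4]), (340, [6.8, 9.7, -59.2])]
254 [(300, [2.5, -11.3, -59.8]), (340, [2.3, 9.7, -59.4])]
262 [(300, [-2.1, -11.4, -59.7]), (340, [-2.3, 9.8, -59.4])]
270 [(300, [-6.5, -11.5, -60.2]), (340, [-6.7, 9.8, -59.8])]
278 [(300, [29.2, -5.4, -134.4]), (340, [29.2, 4.8, -134.4])]
286 [(300, [27.7, -5.3, -135.8]), (340, [27.6, 4.7, -135.6])]
294 [(300, [26.1, -5.3, -136.7]), (340, [26.3, 4.6, -137.1])]
302 [(300, [23.6, -5.4, -136.4]), (340, [23.7, 4.7, -136.5])]
310 [(300, [-30.8, -12.0, -59.9]), (340, [-31.2, 10.2, -59.3])]
318 [(300, [-143.9, -25.1, 90.8]), (340, [-183.9, 24.9, 146.5])]
[[564.77278161 -83.1792894   73.86272714]
 [674.13432701 -39.28356804  93.74381059]]
```

The box is held square (top at −59.3, ends ±31 in the tool frame) and the second box rolled down. Now I'll place it.

```bash
cat > s3.py <<'E'
from h import *
R=Rz(np.radians(12)); q=np.array([487.,-279.,0])
print(manip.ik(q+[0,0,100],R),manip.ik(q+[0,0,-13],R))
manip.goto(q+[0,0,110],R)
p=imaging.capture("wrist"); cv2.imwrite("pics/wrist5.png",p["img"]); np.save("wrist5.npy",p,allow_pickle=True); w=cloud(p)
manip.movel(q+[0,0,10],speed=150,stop_force=15)
print(manip.movel(q+[0,0,-13.5],speed=25,stop_force=3),read_ee_pos(),read_contact_force())
print(read_opening(),read_time_s())
E
python3 s3.py
```

```text
[ 0.32239891  0.38924166  0.10879592  1.91715112 -0.05546133  0.83804269
 -0.90112295] [ 0.32539303  0.55907956  0.10766142  1.97860624 -0.09981822  0.60885362
 -0.86262508]
True [ 486.73873907 -278.84273755  -11.17632065] [-0.15274342 -0.33975987  3.50620906]
44.48796155811843 19.125
```

View pics/wrist5.png

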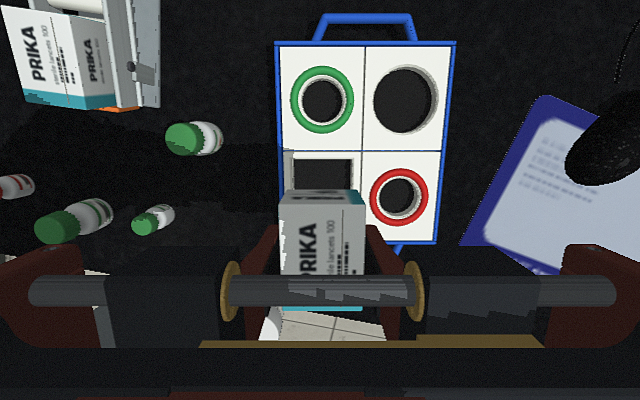

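```bash
cat > s4.py <<'E'
from h import *
manip.grip(64); e=read_ee_pos(); print(e,read_contact_force())
manip.movel(e+[0,0,60],speed=100); manip.goto(e+[-60,60,280],Rz(np.radians(12)))
p=imaging.capture("wrist"); cv2.imwrite("pics/wrist6.png",p["img"]); np.save("wrist6.npy",p,allow_pickle=True)
p=imaging.capture("top"); cv2.imwrite("pics/top6.png",p["img"][60:290,190:470]); np.save("top6.npy",p,allow_pickle=True)
print(read_time_s())
E
python3 s4.py
```

```text
[ 485.97738991 -278.48520073  -11.61257873] [-0.12918774 -0.17022469 -0.10945853]
21.425
```

View pics/wrist6.png

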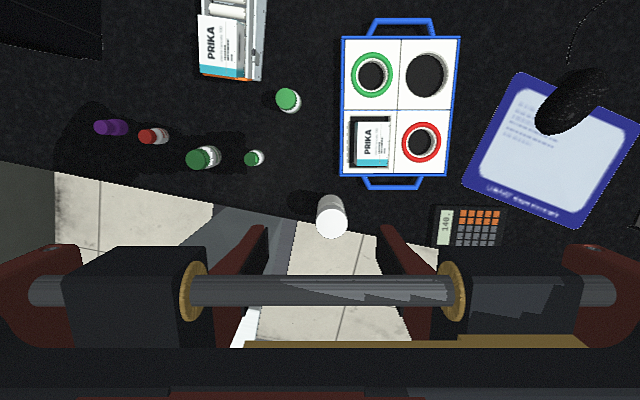

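View pics/top6.png

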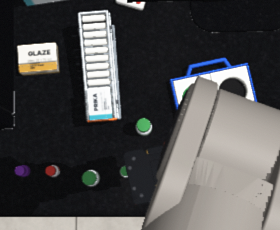

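The front box sits in the rectangular pocket (372,142) and the second box is at the stop (222,48). Next I'll measure the box and the round pockets from this view.

```bash
python3 - <<'E'
from meas import *
p=np.load("wrist6.npy",allow_pickle=True).item(); w=cloud(p)
m=(w[...,2]>40)&(w[...,2]<54)&(abs(w[...,0]-487)<50)&(abs(w[...,1]+279)<40)
q=w[m]; print("box",m.sum(),np.median(q[:,2]),cv2.minAreaRect(q[:,:2].astype(np.float32)))
# rims: top face hole edges; ellipse via white-collar: use depth: points z<16 inside + on rim plane
V=p["img"].max(2)
for n,(u,v) in dict(s=(426,76),r=(421,143),g=(371,76)).items():
    k=np.zeros((400,640),np.uint8); k[30:185,335:465]=(V<75)[30:185,335:465]
    nl,lab=cv2.connectedComponents(k,connectivity=4); mm=(lab==lab[v,u])
    ys,xs=np.nonzero(mm); wp=np.array([onplane(p,a,b,9) for a,b in zip(xs,ys)])
    wr=np.array([onplane(p,a,b,22) for a,b in zip(xs,ys)])
    print(n,mm.sum(),"floor z",np.nanmedian(w[mm][:,2]),"rim",cv2.minAreaRect(wr[:,:2].astype(np.float32))[:2],"floor",cv2.minAreaRect(wp[:,:2].astype(np.float32))[:2])
    ring=w[v-25:v+25,u-25:u+25,2]; print("ring max z",np.nanpercentile(ring,99))
print("green",capcentre(p,(240,145,270,170),45,"green")[:3]); print("strips",capcentre(p,(312,205,350,242),98,"white")[:3])
print("red",capcentre(p,(132,122,170,150),45,"red")[:3])
for nm in ("wrist6","top6"):
    p=np.load(nm+".npy",allow_pickle=True).item(); w=cloud(p)
    m=(w[...,2]>78)&(w[...,2]<110)&(abs(w[...,1]+62)<26)&(w[...,0]<595)&(w[...,0]>520); q=w[m]
    print(nm,"next box",m.sum(),cv2.minAreaRect(q[:,:2].astype(np.float32)),np.median(q[:,2]))
E
```

```text
box 1404 48.070804758932965 ((485.2734069824219, -278.7909240722656), (60.263954162597656, 45.219661712646484), 11.997653007507324)
s 1253 floor z 10.41242774448563 rim ((593.1848754882812, -332.613037109375), (54.51137161254883, 53.14989471435547)) floor ((596.196533203125, -336.3312072753906), (56.10076904296875, 54.69961166381836))
ring max z 24.897205870537658
r 447 floor z 10.45689254997702 rim ((502.62408447265625, -352.1810302734375), (35.61970520019531, 33.72639846801758)) floor ((502.99530029296875, -356.4696960449219), (36.65830993652344, 34.7097282409668))
ring max z 26.770981535632732
g 545 floor z 10.421668156642994 rim ((577.5152587890625, -257.92999267578125), (36.01686477661133, 34.34398651123047)) floor ((580.070068359375, -259.4705810546875), (37.06707763671875, 35.34535217285156))
ring max z 27.070652524363627
green (np.int64(155), (np.float64(250.46451612903226), np.float64(158.85806451612902)), array([ 428.06290046, -112.0636698 ,   45.        ]))
strips (np.int64(756), (np.float64(331.05820105820106), np.float64(223.19444444444446)), array([ 373.4453326 , -242.04310249,   98.        ]))
red (np.int64(184), (np.float64(145.6576086956522), np.float64(136.2445652173913)), array([428.77713644,  38.66427085,  45.        ]))
wrist6 next box 2316 ((558.4616088867188, -62.24968719482422), (62.62440490722656, 45.85857009887695), 4.341692924499512) 88.05536186741872
top6 next box 737 ((558.627685546875, -63.665924072265625), (61.4771728515625, 45.128013610839844), 4.429246425628662) 87.93501365685287
```

```bash
cat > pick.py <<'E'
from h import *
def pick(xy,yaw,tip,opn,dia,hi=140):
    R=Rz(yaw); q=np.array([*xy,0.]); G=q+[0,0,tip-OFF]
    for z in (tip-OFF,hi-OFF): 
        k=manip.ik(q+[0,0,z],R); print(None if k is None else np.round(k,2))
    manip.grip(opn); manip.goto(q+[0,0,hi-OFF],R)
    manip.movel(q+[0,0,tip-OFF+15],speed=150,stop_force=10)
    print("touch",manip.movel(G,speed=50,stop_force=5),read_ee_pos()-G)
    manip.grip(dia-6); o=read_opening(); print("open",o,read_contact_force())
    if o<dia-4.5: print("MISS"); return False
    manip.movel(q+[0,0,hi-OFF],speed=120); print(read_opening(),read_time_s()); return True
def place(xy,yaw,tip,opn,hi=140,low=2.5):
    R=Rz(yaw); q=np.array([*xy,0.])
    manip.goto(q+[0,0,hi-OFF],R)
    manip.movel(q+[0,0,tip-OFF+12],speed=150,stop_force=10)
    print("touch",manip.movel(q+[0,0,tip-OFF-low],speed=25,stop_force=2.5),read_ee_pos()+[0,0,OFF],read_contact_force(),read_opening())
    manip.grip(opn); manip.movel(q+[0,0,hi-OFF],speed=120); print(read_time_s())
E
python3 - <<'E'
from pick import *
ok=pick((427.8,-111.8),np.radians(-45),19.5,50,24)
p=imaging.capture("wrist"); cv2.imwrite("pics/wrist7.png",p["img"]); np.save("wrist7.npy",p,allow_pickle=True)
E
```

```text
[ 0.05  0.44  0.08  2.25 -0.07  0.46 -2.17]
[ 0.05  0.21  0.07  2.18 -0.02  0.76 -2.22]
touch False [-0.27951636  0.05008709 -0.23149045]
open 20.735163230130304 [ 0.81343335 -0.02444356  1.02306425]
20.76047147450904 26.025
```

View pics/wrist7.png

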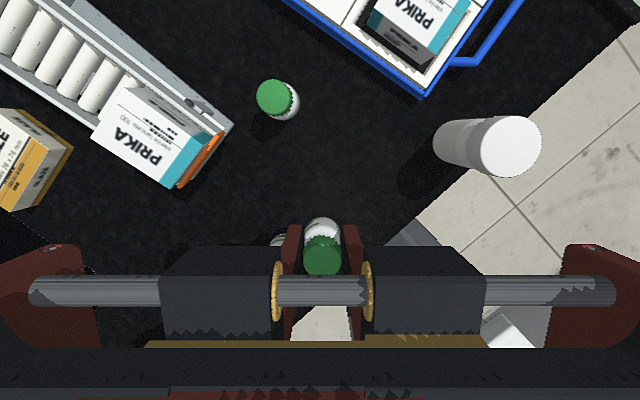

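```bash
python3 - <<'E'
from h import *
p=np.load("wrist7.npy",allow_pickle=True).item(); w=cloud(p); T=read_ee_pos();R=read_eef_rot(); loc=(w-T)@R
for v in range(212,276,4): print(v,[ (u,loc[v,u].round(1).tolist()) for u in (310,322,334)])
hsv=cv2.cvtColor(p["img"],cv2.COLOR_BGR2HSV)
cv2.imwrite("pics/w7c.png",cv2.resize(p["img"][200:290,260:390],(780,540),interpolation=cv2.INTER_CUBIC))
E
```

```text
212 [(310, [-20.6, -13.3, 100.6]), (322, [-20.7, -0.4, 100.9]), (334, [-20.5, 12.6, 99.9])]
216 [(310, [-24.9, -13.4, 99.8]), (322, [-24.9, -0.4, 99.6]), (334, [-25.8, 12.7, 102.6])]
220 [(310, [-29.5, -13.4, 100.0]), (322, [11.0, -0.3, -28.4]), (334, [-29.7, 12.7, 100.7])]
224 [(310, [9.1, -7.7, -30.9]), (322, [10.9, -0.3, -36.1]), (334, [8.1, 7.3, -27.7])]
228 [(310, [8.8, -7.4, -37.5]), (322, [9.9, -0.3, -40.7]), (334, [8.7, 6.9, -37.0])]
232 [(310, [7.4, -7.3, -40.5]), (322, [7.8, -0.3, -41.5]), (334, [7.4, 6.8, -40.5])]
236 [(310, [5.5, -7.2, -42.2]), (322, [9.3, -0.3, -52.1]), (334, [5.0, 6.8, -40.9])]
240 [(310, [7.3, -6.8, -53.0]), (322, [9.5, -0.2, -58.6]), (334, [7.0, 6.3, -52.3])]
244 [(310, [7.6, -6.5, -59.5]), (322, [8.3, -0.2, -61.2]), (334, [6.8, 6.1, -57.4])]
248 [(310, [6.7, -6.4, -62.6]), (322, [6.8, -0.2, -62.9]), (334, [6.7, 5.9, -62.6])]
252 [(310, [5.1, -6.4, -64.0]), (322, [4.5, -0.2, -62.6]), (334, [4.9, 5.9, -63.4])]
256 [(310, [2.8, -6.4, -63.7]), (322, [2.8, -0.2, -63.7]), (334, [2.6, 5.9, -63.3])]
260 [(310, [1.0, -6.4, -64.5]), (322, [0.8, -0.2, -64.2]), (334, [0.7, 5.9, -63.9])]
264 [(310, [-1.9, -6.5, -63.3]), (322, [-0.9, -0.2, -65.2]), (334, [-1.7, 5.9, -63.7])]
268 [(310, [-4.6, -6.5, -62.4]), (322, [-3.6, -0.2, -64.4]), (334, [-4.4, 6.0, -62.7])]
272 [(310, [-6.4, -6.5, -63.4]), (322, [-6.1, -0.3, -63.8]), (334, [-5.9, 5.9, -64.3])]
```

View pics/w7c.png

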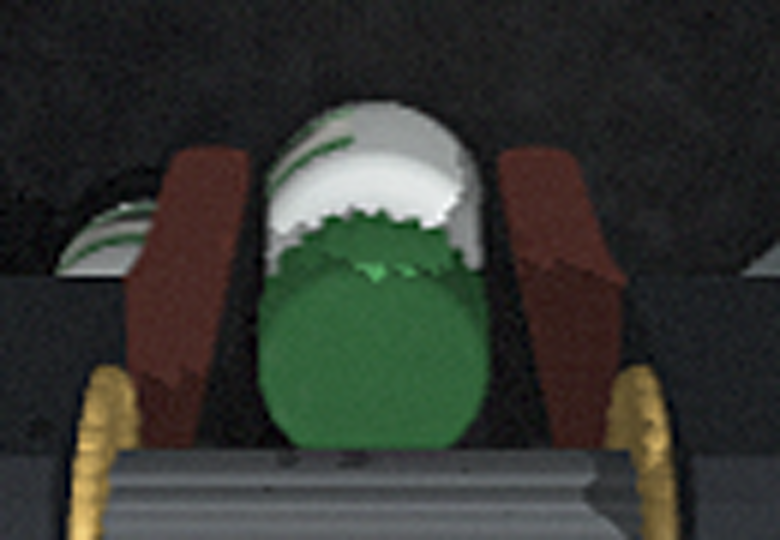

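The smallest green vial is held upright by its cap: top at −63.7, so the bottom is at −18.7. Placing it in the green pocket.

```bash
python3 - <<'E'
from pick import *
place((579,-259.2),np.radians(12),28.3,46,low=2)
p=imaging.capture("wrist"); cv2.imwrite("pics/wrist8.png",p["img"]); np.save("wrist8.npy",p,allow_pickle=True)
E
```

```text
touch True [ 579.05174901 -259.17096273   28.34678553] [ 0.01970683 -0.07917629  4.31841022] 20.84673574226882
30.1333
```

View pics/wrist8.png

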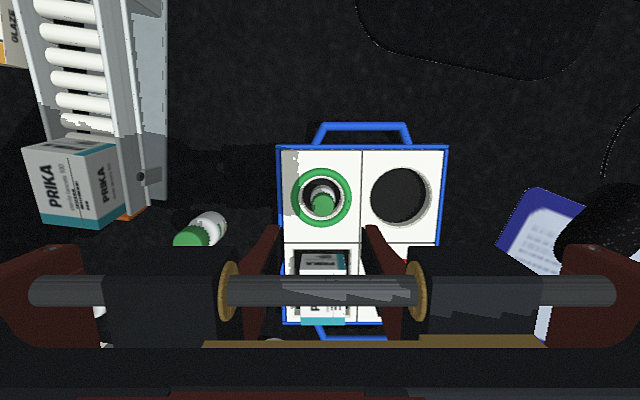

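```bash
python3 - <<'E'
from pick import *
ok=pick((428.3,39.4),np.radians(90),19.5,50,24)
p=imaging.capture("wrist"); cv2.imwrite("pics/wrist9.png",p["img"]); np.save("wrist9.npy",p,allow_pickle=True)
w=cloud(p); T=read_ee_pos();R=read_eef_rot(); loc=(w-T)@R
for v in (224,232,240,252,256,260,264,268): print(v,[ (u,loc[v,u].round(1).tolist()) for u in (312,322,332)])
E
```

```text
[ 0.08  0.45 -0.37  2.25  0.34  0.49 -0.56]
[ 0.18  0.22 -0.46  2.17  0.14  0.78 -0.37]
touch False [-0.23297724  0.01571735 -0.19959563]
open 20.72137494976607 [-0.30832771 -0.69032144  1.47097399]
20.901162502546022 34.7833
224 [(312, [10.9, -5.3, -38.1]), (322, [11.5, 0.6, -39.9]), (332, [11.6, 6.5, -40.0])]
232 [(312, [7.4, -5.2, -42.0]), (322, [11.9, 0.6, -54.6]), (332, [7.5, 6.4, -42.4])]
240 [(312, [9.9, -4.6, -61.0]), (322, [10.6, 0.6, -62.9]), (332, [9.2, 5.8, -59.3])]
252 [(312, [4.6, -4.5, -64.0]), (322, [4.2, 0.6, -63.3]), (332, [4.6, 5.7, -64.1])]
256 [(312, [2.5, -4.5, -64.3]), (322, [2.4, 0.6, -64.2]), (332, [2.6, 5.6, -64.7])]
260 [(312, [0.1, -4.6, -63.9]), (322, [0.1, 0.6, -63.9]), (332, [0.4, 5.7, -64.6])]
264 [(312, [-2.4, -4.6, -63.4]), (322, [-2.1, 0.6, -64.1]), (332, [-2.7, 5.8, -62.9])]
268 [(312, [-4.5, -4.6, -63.6]), (322, [-4.4, 0.6, -64.0]), (332, [-4.7, 5.8, -63.4])]
```

View pics/wrist9.png

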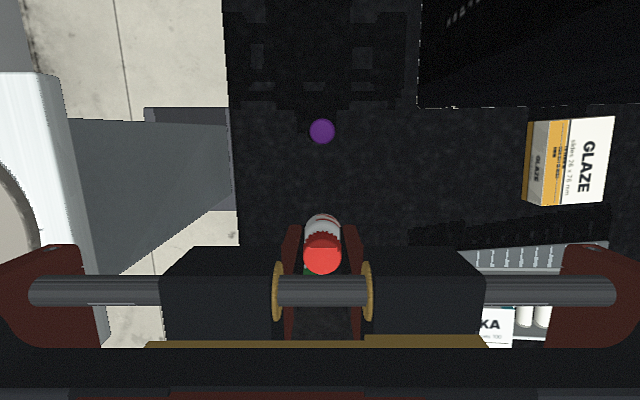

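```bash
python3 - <<'E'
from pick import *
place((503.2,-355.3),np.radians(12),28.3,46,low=2)
p=imaging.capture("wrist"); cv2.imwrite("pics/wrist10.png",p["img"]); np.save("wrist10.npy",p,allow_pickle=True)
k=[manip.ik([373.1,-242.2,z],Rz(np.radians(y))) for z in (30,160) for y in (12,-30)]; print([None if a is None else np.round(a,2) for a in k])
E
```

```text
touch True [ 503.24554806 -355.10041652   28.19123245] [-0.0720602  -0.24707145  2.82008025] 20.613280848938388
39.3083
[array([ 0.48,  0.34, -0.06,  2.22,  0.03,  0.59, -0.96]), array([ 0.35,  0.34,  0.1 ,  2.22, -0.06,  0.58, -1.6 ]), array([ 0.49,  0.13, -0.06,  2.1 ,  0.01,  0.91, -0.94]), array([ 0.33,  0.12,  0.11,  2.11, -0.02,  0.91, -1.64])]
```

View pics/wrist10.png

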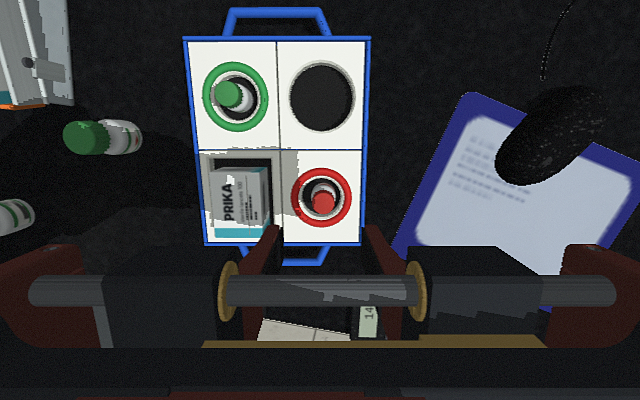

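```bash
python3 - <<'E'
from pick import *
e=read_ee_pos(); manip.movel(e+[0,0,60],speed=150)
ok=pick((373.1,-242.2),np.radians(12),66,80,44,hi=200)
p=imaging.capture("wrist"); cv2.imwrite("pics/wrist11.png",p["img"]); np.save("wrist11.npy",p,allow_pickle=True)
w=cloud(p); T=read_ee_pos();R=read_eef_rot(); loc=(w-T)@R
for v in range(200,276,6): print(v,[ (u,loc[v,u].round(1).tolist()) for u in (305,322,340)])
E
```

```text
[ 0.49  0.34 -0.06  2.22  0.04  0.58 -0.96]
[ 0.49  0.13 -0.06  2.1   0.01  0.91 -0.94]
touch False [-0.22508306  0.11751668 -0.21982197]
open 43.95812441935782 [-1.05984746  0.28769214  1.33227264]
43.82114157790772 44.6417
200 [(305, [15.4, -12.2, 6.6]), (322, [19.6, 0.3, -10.9]), (340, [15.2, 13.6, 7.4])]
206 [(305, [16.4, -11.0, -14.6]), (322, [20.0, 0.3, -28.3]), (340, [15.8, 12.4, -12.3])]
212 [(305, [16.6, -10.2, -29.8]), (322, [18.8, 0.3, -37.6]), (340, [16.3, 11.4, -28.8])]
218 [(305, [19.4, -8.9, -51.6]), (322, [21.3, 0.3, -57.8]), (340, [14.7, 10.9, -36.4])]
224 [(305, [19.1, -8.4, -60.9]), (322, [20.7, 0.3, -65.8]), (340, [18.5, 9.5, -59.1])]
230 [(305, [18.5, -8.0, -68.4]), (322, [19.3, 0.3, -70.5]), (340, [18.1, 9.0, -67.2])]
236 [(305, [15.8, -7.9, -69.3]), (322, [15.8, 0.3, -69.3]), (340, [15.8, 8.9, -69.3])]
242 [(305, [12.8, -8.0, -69.6]), (322, [13.2, 0.3, -70.4]), (340, [12.7, 9.0, -69.3])]
248 [(305, [9.9, -8.0, -70.0]), (322, [nan, nan, nan]), (340, [10.1, 8.9, -70.5])]
254 [(305, [6.6, -8.0, -69.7]), (322, [6.4, 0.3, -69.2]), (340, [6.3, 9.1, -69.0])]
260 [(305, [3.5, -8.1, -69.9]), (322, [3.7, 0.3, -70.3]), (340, [3.7, 9.1, -70.2])]
266 [(305, [0.4, -8.1, -70.0]), (322, [0.9, 0.2, -71.1]), (340, [0.2, 9.1, -69.7])]
272 [(305, [-2.8, -8.2, -70.1]), (322, [-2.6, 0.2, -70.4]), (340, [-2.6, 9.1, -70.4])]
```

View pics/wrist11.png

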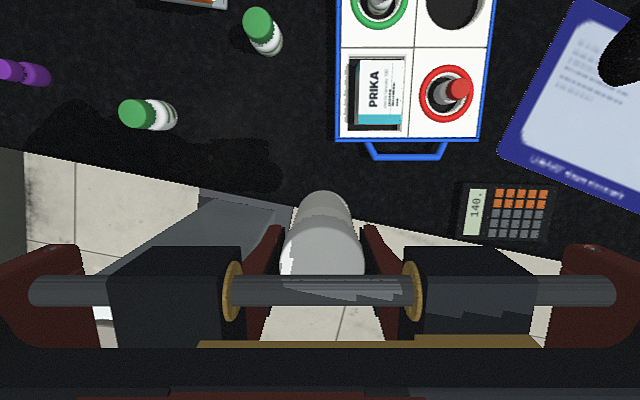

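```bash
python3 - <<'E'
from pick import *
place((596,-335.4),np.radians(12),75,64,hi=200,low=2.5)
manip.goto([440,-200,330],Rz(np.radians(12)))
p=imaging.capture("wrist"); cv2.imwrite("pics/wrist12.png",p["img"]); np.save("wrist12.npy",p,allow_pickle=True); w=cloud(p)
hsv=cv2.cvtColor(p["img"],cv2.COLOR_BGR2HSV)
def top(nm,c,z,r):
    m=(abs(w[...,2]-z)<5)&(np.hypot(w[...,0]-c[0],w[...,1]-c[1])<r+15)
    q=w[m]; print(nm,m.sum(),np.median(q[:,2]),cv2.minAreaRect(q[:,:2].astype(np.float32)))
top("box",(487,-279),47,40); top("strips",(596,-335),107,22); top("red",(503,-355),54,11); top("green",(579,-259),54,11)
m=(w[...,2]>78)&(w[...,2]<110)&(abs(w[...,1]+62)<26)&(w[...,0]<595)&(w[...,0]>520); q=w[m]
if m.any(): print("next box",m.sum(),cv2.minAreaRect(q[:,:2].astype(np.float32)),np.median(q[:,2]))
print(read_time_s())
E
```

```text
touch True [ 596.03194998 -335.48013948   74.87702984] [-1.1196082  -0.64085648  4.70109305] 44.29984480176153
48.7833
box 1077 48.0294381774103 ((485.3336181640625, -278.6536560058594), (62.121490478515625, 45.50833511352539), 12.040390968322754)
strips 838 106.82177835125626 ((594.9611206054688, -334.6219482421875), (41.37096405029297, 42.33509063720703), 12.21933364868164)
red 127 53.8981260377299 ((505.4864501953125, -353.932861328125), (19.237014770507812, 18.517894744873047), 61.46146774291992)
green 145 53.74572984860871 ((578.3890380859375, -258.5428771972656), (19.065353393554688, 18.893760681152344), 14.014191627502441)
next box 1575 ((558.7344970703125, -62.38420867919922), (62.88903045654297, 45.25773239135742), 4.499268054962158) 88.10976636365366
49.875
```

View pics/wrist12.png

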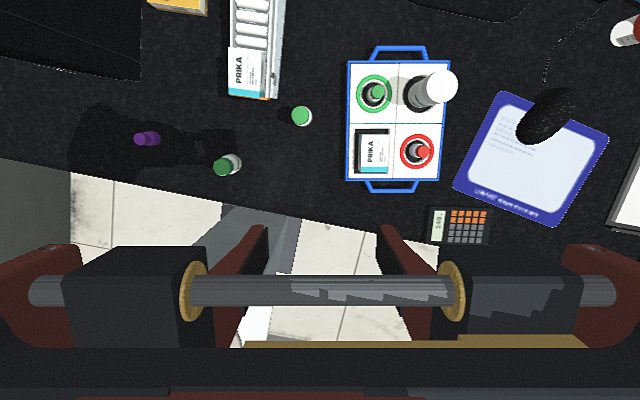

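All four things stand upright in their pockets at the right heights, within about 3 mm of centre. The second box is at the stop and the gripper is clear, so I'm handing in.

```bash
python3 -c "
from cell import *
print(read_contact_force()); print(manip.job_done())"
```

```text
[0.58538788 0.38970553 0.25563595]
the job is handed in; nothing more can be done
None
```

I put the front lancet box, the smallest green-capped vial, the red-capped vial and the strip bottle into their own pockets, then handed the job in at about 50 s of the 106 s allowed. The hand-in reports no verdict.

**Last wrist-camera check:**

| Thing | Top height (expected) | Offset from measured pocket centre |
|---|---|---|
| Lancet box | 48.0 mm (47) | about 2 mm |
| Strip bottle | 106.8 mm (107) | about 1 mm |
| Red vial | 53.9 mm (54) | about 3 mm |
| Green vial | 53.7 mm (54) | about 1 mm |

- **Standing:** each thing looked upright in the picture. I did not measure their tilt or speed once they were placed.
- **Second lancet box:** it rolled down to the stop by itself. Its top centre is within about 1 mm of where the front box's was, at the same height.
- **Gripper:** it was well clear of everything, with the force reading below 1 N.

**What disagreed:**
- **First lancet grasp:** it closed on nothing above the box. The depth pictures showed the finger ends about 38 mm behind the reported TCP, contrary to the description. I corrected every later move for this, and contact on placing the vials and bottle came within about 0.2 mm of the expected height.
- **Vial grip:** both vials were gripped by their caps, not by their bodies as planned. They stayed upright.

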